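Tap proud log slices flush, in order

ROBOT

A 6-joint arm with a two-finger parallel gripper is mounted at the origin on the work surface. World frame = base frame: x ahead of the robot, y to its left, z up, the work surface at z = 0. Lengths are in m, angles in rad, forces in N, time in s.
With the tool pointing down it reaches from about 0.275 to 0.775 m from the base axis. Payload 14.6 kg.
Tool frame: the origin (TCP) lies at the very end of the fingers, on their centre line; the grasp point (between the pads) lies ctrl.tcp_to_grasp behind it (ctrl.tcp_to_grasp is the distance from the TCP to the grasp point, in m); z points along the fingers, y is the line along which they close (so a half turn about z gives the same grasp; the last joint's range is limited). The gripper opens to 85 mm and grips with 20 to 120 N. Pads are 22 mm wide; open, the fingers measure 114 mm over their backs; the gripper's body (76 mm by 85 mm) begins 54 mm behind the grasp point. The pads swing forward as they close: fully open they stand 13 mm farther back than shut.
Start: joints at [1.02, 0.263, -0.048, 1.259, 0, 1.415], TCP at [0.202, 0.484, 0.231] pointing down, gripper open.
Joint ranges: [-2.65, 2.65], [-0.89, 1.7], [-1.18, 1.37], [-2.13, 2.11], [-1.35, 1.29], [-3.14, 3.14]. Speed limits (rad/s): [1.89, 1.89, 2.57, 2.79, 3.14, 3.14].

INTERFACE

Orientations are given as a unit quaternion [x, y, z, w].
In Python, from plant import ctrl, get_image gives the robot as it stands. The module is installed in compiled form; this text tells all that it offers.
- The arm moves only by the tool jog_arm, never from a script. Its argument "plan" is a list of rows, each a list of 5 numbers: the shift along the tool's x, y, z in units of 25 mm (1.0 is 25 mm), then the turn about the tool's z in units of 5 degrees (1.0 is 5 degrees), then the gripper command: -1 is shut, 1 is fully open, values between are in proportion. A call has 1 to 10 rows; each row is the pose to reach, as a shift and turn from the pose commanded when the call began, along the tool's axes at that moment; what a row does not reach only later rows make up. A row lasts 1/12 s, in which the tool goes at most 41.7 mm and 7.16 degrees, less where a joint would pass 70% of its speed; a pose out of reach is approached as far as the arm can. A call with a gripper value outside its range is refused whole. The fingers move at their own pace and stop on an object; "grip_force" is the grip in N (left out, the last holds). Time passes only in rows, so rows that repeat a pose let the fingers close. It gives the time, the measured TCP pose, the force, the opening and the grip force at its end, in the units of the state.
- ctrl.sense(): the state, without advancing time (a new reading comes with each control period).
- get_image(name): name is "side" or "top" or "wrist"; returns a dict with "image" (480x640x3 uint8, blue, green, red), "depth" (480x640 float32, m along the optical axis (not along the pixel's ray), 0 where there is no reading), "K" (3x3 intrinsics, pixels), "D" ([k1, k2, p1, p2, k3] as OpenCV has them; the pictures are not rectified), "rvec" (rotation vector, rad) and "tvec" (3), from world to camera coordinates, as OpenCV has them; the wrist camera has in their place "mount" (4x4, takes a point from camera to tool coordinates, whose origin is the TCP and whose axes are the flange's). Camera axes: x right, y down, z forward; pixel columns grow to the right and rows downward; lengths in m; the calibration is good to about 2 mm. A picture is of the moment at which its call begins: read the wrist's pose just before it.
- ctrl.hand_in(): hands the job in; it is judged then, once.
The state is a dict: "time_s": time; "joint_positions": joint angles; "joint_vel": joint speeds; "joint_efforts": joint torques, N m; "tool_pos": TCP position; "tcp_rot": TCP orientation; "ft_force": force on the tool from outside, world axes, zero at the start; "torque": the same for the moment, N m; "finger_gap": finger opening in m; "grip_force": force on a finger pad.
Only numpy, scipy, OpenCV 4.12 (cv2) and the standard library are available. Lean on these libraries where they do the work, as an engineer would, in place of code of your own. Each camera call takes 0.05 s, during which the arm holds its last target. There are 200 camera calls.

TASK

Three slices of the log-slice panel, marked with paint dabs, stand proud of its face: press them gently down with the fingertips until they are flush with the slices around them, neither proud nor sunken, first red, then yellow, then blue. Finish each one before touching the next, do not bear down hard on the panel or pull any slice up, and leave the loose slice, glue bottle, mallet and sanding block where they are.

Things in the scene. Friction and masses are not known exactly. Their poses are not given: they have to be found in the camera images.
- panel: Panel lying flat on the bench and fixed there: a plywood board 300 mm (x) by 380 mm (y), 12 mm thick, covered with upright log slices 28 mm high of many diameters, whose tops form a level face 40 mm above the bench. Origin: centre of its underside, on the bench; z up. It lies turned about z by up to half a radian.
- red_slice: Log slice with bark, red paint dab (40 mm) mid-top, 64 mm in diameter, in any of three places of the panel. Origin: centre of its flat level top, z up; moves with it. Starts with its top 8 to 12 mm above the panel's face; slides straight down at a push of about 5 N and stays where left, no spring-back. Flush = top 40 mm above the bench; hard stop 6 mm below flush.
- yellow_slice: Log slice with bark, yellow paint dab (40 mm) mid-top, 64 mm in diameter, in any of three places of the panel. Origin: centre of its flat level top, z up; moves with it. Starts with its top 8 to 12 mm above the panel's face; slides straight down at a push of about 5 N and stays where left, no spring-back. Flush = top 40 mm above the bench; hard stop 6 mm below flush.
- blue_slice: Log slice with bark, blue paint dab (40 mm) mid-top, 64 mm in diameter, in any of three places of the panel. Origin: centre of its flat level top, z up; moves with it. Starts with its top 8 to 12 mm above the panel's face; slides straight down at a push of about 5 N and stays where left, no spring-back. Flush = top 40 mm above the bench; hard stop 6 mm below flush.
- loose_slice: Loose log slice without paint, 44 mm in diameter, 26 mm high, lying on the panel's face near one corner (its top 66 mm above the bench). Origin: centre of its underside. To be left alone.
- glue_bottle: White bottle with orange cap and ochre label, 60 mm in diameter, 150 mm tall, standing on the bench to the left (+y) of the panel. Origin: centre of its underside. To be left alone.
- mallet: Wooden mallet lying on the bench to the right (-y) of the panel: head 60 x 110 x 50 mm with its centre 130 mm along +x of the origin, handle 200 x 24 x 24 mm along x about the origin. Origin: on the bench under the middle of the handle. To be left alone.
- sanding_block: Cork sanding block, 100 x 60 x 31 mm, on the bench left (+y) of the panel, farther than the bottle. Origin: centre of its underside. To be left alone.

How it is judged:
On the way, in this order (a step that is already met when the one before it is completed fails the run):
1. the red slice is pressed flush, within 3 mm (z of red_slice in the frame of panel between 0.037 and 0.043 m), for 0.2 s.
2. the yellow slice is pressed flush, within 3 mm (z of yellow_slice in the frame of panel between 0.037 and 0.043 m), for 0.2 s.
3. the blue slice is pressed flush, within 3 mm (z of blue_slice in the frame of panel between 0.037 and 0.043 m), for 0.2 s.
At the end, for the whole second after the job is handed in: The tops of the red, yellow and blue slices are all within 3 mm of the panel's face (40 mm above the bench) and at rest, and the loose slice, bottle, mallet and sanding block are within 10 mm of where they began (all of step 1 and all of step 2 and all of step 3 and distance of each of loose_slice, glue_bottle, mallet, sanding_block from where it was at the start of the episode below 0.01 m and linear speed of each of red_slice, yellow_slice, blue_slice below 0.01 m/s); the robot touches nothing.
It fails at once if the yellow or blue slice is moved by more than 3 mm while red is still proud (z of red_slice in the frame of panel above 0.0435 m and distance of any of yellow_slice, blue_slice from where it was at the start of the episode above 0.003 m).
It fails at once if the blue slice is moved by more than 3 mm while yellow is still proud (z of yellow_slice in the frame of panel above 0.0435 m and distance of blue_slice from where it was at the start of the episode above 0.003 m).
It fails at once if a slice or the panel is pressed with more than 25 N (contact force between any of the fingers, the arm and red_slice above 25 N or contact force between any of the fingers, the arm and yellow_slice above 25 N or contact force between any of the fingers, the arm and blue_slice above 25 N or contact force between any of the fingers, the arm and panel above 25 N).
It fails at once if a marked slice is pulled up, more than 16 mm proud (z of any of red_slice, yellow_slice, blue_slice in the frame of panel above 0.056 m).
It fails at once if a bystander is moved by more than 10 mm (not (distance of each of loose_slice, glue_bottle, mallet, sanding_block from where it was at the start of the episode below 0.01 m)).
It also fails if it takes over 51 s, if anything falls off the work surface, if the arm or the gripper's body presses on something with over 40 N, if the wrist force passes 120 N, or if a joint passes its speed limit or range.

## Working session

There is one attempt and no reset: what is moved stays moved. The work goes in short steps, Python scripts to look and compute and a tool call to move; the robot and the scene stay as the last step left them, time stands still between calls to the robot, and variables do not carry over. Pictures are saved under pics/ and viewed, at most 10 in all, crops included, and the job is handed in when it is done.

Besides the shell and the picture viewer there is one more tool, called in YAML: its name, and indented under it one key for each argument. jog_arm: Moves the arm, as the interface text tells. Its arguments: {"type":"object","properties":{"plan":{"type":"array"},"grip_force":{"type":"number"}},"required":["plan"]}

```bash
mkdir -p pics; cat > h.py <<'E'
import numpy as np, cv2
from scipy.spatial.transform import Rotation as R
from plant import ctrl, get_image
def world(g,T=None):
    h,w=g["depth"].shape
    uv=np.stack(np.meshgrid(np.arange(w),np.arange(h)),-1).reshape(-1,1,2).astype(np.float64)
    n=cv2.undistortPoints(uv,g["K"],np.array(g["D"],float)).reshape(h,w,2)
    z=g["depth"].astype(float); P=np.dstack([n[...,0]*z,n[...,1]*z,z])
    if "rvec" in g:
        Rm=cv2.Rodrigues(np.array(g["rvec"],float))[0]
        return (P-np.array(g["tvec"],float).ravel())@Rm
    M=T@g["mount"]; return P@M[:3,:3].T+M[:3,3]
def tcp():
    s=ctrl.sense(); T=np.eye(4); T[:3,:3]=R.from_quat(s["tcp_rot"]).as_matrix(); T[:3,3]=s["tool_pos"]; return s,T
def dabs(g,P):
    hsv=cv2.cvtColor(g["image"],cv2.COLOR_BGR2HSV); H,S,V=cv2.split(hsv); out={}
    for n,m in dict(red=((H<6)|(H>173))&(S>150)&(V>80),yellow=(H>22)&(H<34)&(S>150)&(V>120),blue=(H>100)&(H<130)&(S>120)&(V>50)).items():
        k,L,st,c=cv2.connectedComponentsWithStats(m.astype(np.uint8))
        for i in range(1,k):
            if st[i,4]>150:
                q=P[(L==i)&(g["depth"]>0)]
                if len(q): print(n,c[i].round(),st[i,2:],"xyz",np.median(q,0).round(4),"mid",((np.percentile(q,1,0)+np.percentile(q,99,0))/2).round(4),"ext",np.ptp(q,axis=0).round(3))
E
python3 - <<'E'
from h import *
s,T=tcp(); print({k:np.round(v,3) for k,v in s.items()}); print(T.round(3), ctrl.tcp_to_grasp)
for n in ("top","side"):
    g=get_image(n); cv2.imwrite(f"pics/{n}0.png",g["image"]); print(n); dabs(g,world(g))
E
```

```text
{'time_s': np.float64(0.0), 'joint_positions': array([ 1.02 ,  0.264, -0.049,  1.259, -0.   ,  1.416]), 'joint_vel': array([ 0.001,  0.   ,  0.001,  0.001,  0.001, -0.001]), 'joint_efforts': array([ 2.0000e-03, -6.3761e+01,  3.8457e+01,  1.4000e-02,  0.0000e+00,
       -0.0000e+00]), 'tool_pos': array([0.202, 0.484, 0.231]), 'tcp_rot': array([ 0.197,  0.98 , -0.   , -0.   ]), 'ft_force': array([-0.488, -0.691, -0.014]), 'torque': array([ 0.025, -0.003, -0.05 ]), 'grip_force': np.float64(0.0), 'finger_gap': np.float64(0.086)}
[[-0.923  0.386 -0.001  0.202]
 [ 0.386  0.923 -0.001  0.484]
 [ 0.    -0.001 -1.     0.231]
 [ 0.     0.     0.     1.   ]] 0.0187
top
red [330. 280.] [ 16  16 195] xyz [ 0.4397 -0.0148  0.0512] mid [ 0.4406 -0.0147  0.0517] ext [0.035 0.036 0.013]
yellow [284. 231.] [ 14  15 161] xyz [0.5551 0.0967 0.0519] mid [0.5555 0.0975 0.0514] ext [0.033 0.032 0.011]
blue [342. 216.] [ 15  15 164] xyz [ 0.5932 -0.0424  0.0503] mid [ 0.5924 -0.043   0.0504] ext [0.036 0.034 0.011]
side
red [273. 262.] [ 19  15 212] xyz [ 0.4404 -0.0159  0.0529] mid [ 0.4402 -0.0159  0.0527] ext [0.038 0.039 0.009]
yellow [306. 211.] [ 17  13 182] xyz [0.555  0.0955 0.053 ] mid [0.5547 0.0964 0.0526] ext [0.04  0.044 0.011]
blue [344. 252.] [ 18  14 200] xyz [ 0.5926 -0.0447  0.0516] mid [ 0.593  -0.0447  0.0519] ext [0.039 0.042 0.01 ]
```

View pics/top0.png

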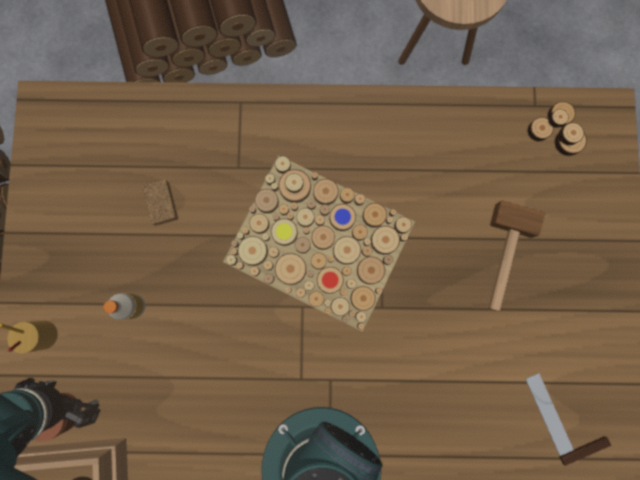

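View pics/side0.png

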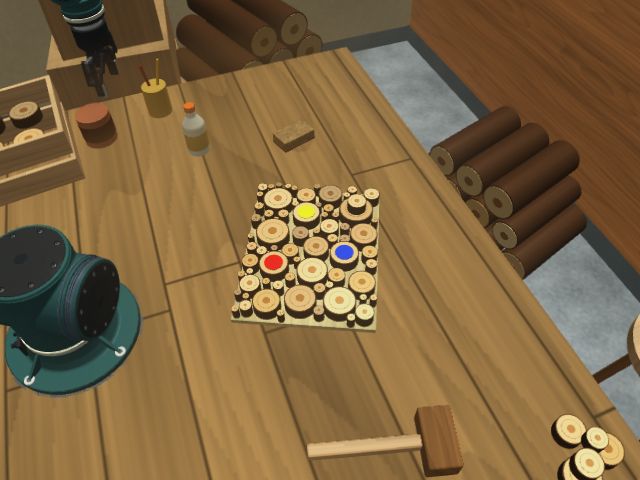

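The top view shows red at (330,280), yellow at (284,231) and blue at (342,216). The loose slice is at the far corner (294,182), well away from all three. Next I shut the gripper and travel towards red.

jog_arm:
  plan:
    - [-16.5,-14.75,0,0,-1]
    - [-16.5,-14.75,0,0,-1]
    - [-16.5,-14.75,0,0,-1]
    - [-16.5,-14.75,0,0,-1]
    - [-16.5,-14.75,0,0,-1]
    - [-16.5,-14.75,0,0,-1]
    - [-16.5,-14.75,0,0,-1]
    - [-16.5,-14.75,0,0,-1]
    - [-16.5,-14.75,0,0,-1]
    - [-16.5,-14.75,0,0,-1]
  grip_force: 20

```text
time_s: 0.93
tool_pos: [0.3822, 0.1064, 0.2313]
tcp_rot: [0.197, 0.98, 0.0, 0.0]
ft_force: [1.3, 1.4, 0.4]
finger_gap: -0.0001
grip_force: 0.0
```

jog_arm:
  plan:
    - [-3.5,-3.1,3,0,-1]
    - [-3.5,-3.1,3,0,-1]
    - [-3.5,-3.1,3,0,-1]
    - [-3.5,-3.1,3,0,-1]
    - [-3.5,-3.1,3,0,-1]
    - [-3.5,-3.1,3,0,-1]
    - [-3.5,-3.1,3,0,-1]

```text
time_s: 1.52
tool_pos: [0.4326, 0.004, 0.1569]
tcp_rot: [0.196, 0.981, 0.0, 0.0]
ft_force: [-0.7, -0.3, 0.2]
finger_gap: 0.0003
grip_force: 0.0
```

```bash
cat > look.py <<'E'
from h import *
import sys
s,T=tcp(); print(s["time_s"],s["tool_pos"],s["ft_force"])
g=get_image("wrist"); cv2.imwrite(f"pics/{sys.argv[1]}.png",g["image"]); P=world(g,T); dabs(g,P)
d=(g["depth"]>0)
if d.any():
    z=P[d][:,2]; hh,e=np.histogram(z,np.arange(0,.08,.001)); print([(round(e[i],3),hh[i]) for i in hh.argsort()[::-1][:8]])
E
python3 look.py w1
```

```text
1.5167 [0.43259367 0.00401437 0.1568721 ] [-0.66931936 -0.26160813  0.23264262]
red [294. 255.] [  53   51 2084] xyz [ 0.4393 -0.0142  0.0513] mid [ 0.4398 -0.0144  0.0513] ext [0.04  0.039 0.004]
yellow [481. 329.] [  52   44 1755] xyz [0.5537 0.0972 0.0519] mid [0.5539 0.0969 0.052 ] ext [0.04  0.039 0.004]
blue [317. 418.] [ 12  29 218] xyz [ 0.5868 -0.0571  0.0504] mid [ 0.5225 -0.0296  0.1286] ext [0.179 0.073 0.182]
[(np.float64(0.039), np.int64(28866)), (np.float64(0.038), np.int64(13213)), (np.float64(0.04), np.int64(12356)), (np.float64(0.0), np.int64(10554)), (np.float64(0.011), np.int64(6363)), (np.float64(0.01), np.int64(5800)), (np.float64(0.05), np.int64(3972)), (np.float64(0.051), np.int64(3417))]
```

jog_arm:
  plan:
    - [-0.55,-0.57,1.5,0,-1]
    - [-0.55,-0.57,2.5,0,-1]
    - [-0.55,-0.57,3.2,0,-1]
    - [-0.55,-0.57,3.6,0,-1]
    - [-0.55,-0.57,3.8,0,-1]
    - [-0.55,-0.57,3.8,0,-1]
    - [-0.55,-0.57,3.8,0,-1]

```text
time_s: 2.15
tool_pos: [0.4403, -0.0147, 0.0621]
tcp_rot: [0.196, 0.981, 0.0, 0.0]
ft_force: [0.6, -0.5, -0.3]
finger_gap: 0.0
grip_force: 0.0
```

jog_arm:
  plan:
    - [0,0,0.1,0,-1]
    - [0,0,0.2,0,-1]
    - [0,0,0.25,0,-1]
    - [0,0,0.3,0,-1]
    - [0,0,0.35,0,-1]
    - [0,0,0.4,0,-1]
    - [0,0,0.44,0,-1]
    - [0,0,0.48,0,-1]
    - [0,0,0.48,0,-1]

```text
time_s: 2.9
tool_pos: [0.4401, -0.0153, 0.0492]
tcp_rot: [0.197, 0.98, -0.0, 0.0]
ft_force: [0.0, 0.6, 0.3]
finger_gap: -0.0001
grip_force: 0.0
```

jog_arm:
  plan:
    - [0,0,0.04,0,-1]
    - [0,0,0.08,0,-1]
    - [0,0,0.12,0,-1]

```text
time_s: 3.15
tool_pos: [0.44, -0.0153, 0.0463]
tcp_rot: [0.197, 0.98, -0.0, 0.0]
ft_force: [-0.9, 0.2, 5.1]
finger_gap: 0.0
grip_force: 2.3
```

```bash
python3 look.py w2
```

```text
3.15 [ 0.44004713 -0.01527706  0.046255  ] [-0.94265958  0.19959361  5.05751026]
red [315. 295.] [  89   61 2259] xyz [ 0.4297 -0.0084  0.0467] mid [ 0.4365 -0.0144  0.0505] ext [0.036 0.04  0.029]
yellow [612. 436.] [  62   66 3324] xyz [0.5526 0.0932 0.052 ] mid [0.5539 0.0919 0.0519] ext [0.042 0.031 0.004]
[(np.float64(0.039), np.int64(42617)), (np.float64(0.038), np.int64(20156)), (np.float64(0.04), np.int64(13204)), (np.float64(0.01), np.int64(9261)), (np.float64(0.011), np.int64(9135)), (np.float64(0.0), np.int64(5429)), (np.float64(0.045), np.int64(4506)), (np.float64(0.046), np.int64(2873))]
```

jog_arm:
  plan:
    - [0,0,0.05,0,-1]
    - [0,0,0.1,0,-1]
    - [0,0,0.15,0,-1]
    - [0,0,0.2,0,-1]
    - [0,0,0.24,0,-1]
    - [0,0,0.24,0,-1]
    - [0,0,0.24,0,-1]

```text
time_s: 3.78
tool_pos: [0.4399, -0.0152, 0.0401]
tcp_rot: [0.197, 0.98, 0.0, -0.0]
ft_force: [0.7, -0.4, -0.1]
finger_gap: -0.0003
grip_force: 0.0
```

```bash
python3 look.py w3
```

```text
3.7833 [ 0.43992491 -0.01523558  0.04010123] [ 0.68154447 -0.43199893 -0.09528595]
red [315. 295.] [  88   61 2242] xyz [ 0.4297 -0.0084  0.0404] mid [ 0.4366 -0.0143  0.0444] ext [0.036 0.039 0.029]
yellow [618. 448.] [  53   67 2678] xyz [0.5515 0.0909 0.052 ] mid [0.5537 0.0895 0.052 ] ext [0.124 0.057 0.076]
[(np.float64(0.039), np.int64(48401)), (np.float64(0.038), np.int64(22554)), (np.float64(0.04), np.int64(15567)), (np.float64(0.011), np.int64(9403)), (np.float64(0.01), np.int64(9297)), (np.float64(0.0), np.int64(5220)), (np.float64(0.037), np.int64(3050)), (np.float64(0.051), np.int64(2231))]
```

jog_arm:
  plan:
    - [0,0,-0.3,0,-1]
    - [0,0,-1.5,0,-1]
    - [0.5,0.5,-3,0,-1]
    - [0.5,0.5,-4,0,-1]
    - [0.5,0.5,-4,0,-1]
    - [0.5,0.5,-4,0,-1]
    - [0.5,0.5,-4,0,-1]

```text
time_s: 4.42
tool_pos: [0.4331, 0.0011, 0.1401]
tcp_rot: [0.197, 0.98, -0.0, -0.0]
ft_force: [0.0, 0.8, 0.1]
finger_gap: 0.0003
grip_force: 0.0
```

```bash
cat >> look.py <<'E'
# local comparison: each dab's height against the median of the face (34-42 mm) within 80 mm
for n,c in dict(red=(.4398,-.0148),yellow=(.5540,.0968),blue=(.5926,-.044)).items():
    r=np.hypot(P[...,0]-c[0],P[...,1]-c[1]); a=P[d&(r<.026)][:,2]; a=a[a<.06]; f=P[d&(r>.036)&(r<.085)][:,2]; f=f[(f>.034)&(f<.044)]
    if len(a)>500: print(n,"top",np.median(a).round(4),"face",np.median(f).round(4),"proud mm",((np.median(a)-np.median(f))*1e3).round(2))
E
python3 look.py w4
```

```text
4.4167 [0.43307535 0.00108301 0.14005954] [0.00137467 0.76563978 0.14856663]
red [297. 256.] [  55   51 2189] xyz [ 0.4393 -0.0143  0.0405] mid [ 0.4398 -0.0144  0.0405] ext [0.04  0.039 0.005]
yellow [495. 340.] [  56   46 1974] xyz [0.5538 0.097  0.052 ] mid [0.5541 0.0968 0.052 ] ext [0.041 0.039 0.004]
[(np.float64(0.039), np.int64(33483)), (np.float64(0.04), np.int64(14918)), (np.float64(0.038), np.int64(14623)), (np.float64(0.0), np.int64(9550)), (np.float64(0.011), np.int64(6767)), (np.float64(0.01), np.int64(6163)), (np.float64(0.037), np.int64(2201)), (np.float64(0.051), np.int64(2012))]
red top 0.0401 face 0.0394 proud mm 0.65
yellow top 0.0516 face 0.0395 proud mm 12.1
```

Red is flush: 0.65 mm proud by the camera, with the fingertip stopped at 40.1 mm. Next is yellow.

jog_arm:
  plan:
    - [-3,5.4,0,0,-1]
    - [-3,5.4,0,0,-1]
    - [-3,5.4,0,0,-1]
    - [-3,5.4,0,0,-1]
    - [-3,5.4,1.5,0,-1]
    - [-3,5.4,2.5,0,-1]
    - [-3,5.4,2.8,0,-1]
    - [-3,5.4,3.0,0,-1]
    - [-3,5.4,3.0,0,-1]
    - [-3,5.4,3.0,0,-1]

```text
time_s: 5.3
tool_pos: [0.5549, 0.0965, 0.0662]
tcp_rot: [0.197, 0.98, 0.0, 0.0]
ft_force: [0.3, -0.2, 0.8]
finger_gap: -0.0
grip_force: 0.0
```

jog_arm:
  plan:
    - [0,0,0.15,0,-1]
    - [0,0,0.3,0,-1]
    - [0,0,0.4,0,-1]
    - [0,0,0.46,0,-1]
    - [0,0,0.52,0,-1]
    - [0,0,0.58,0,-1]
    - [0,0,0.64,0,-1]
    - [0,0,0.7,0,-1]
    - [0,0,0.76,0,-1]
    - [0,0,0.8,0,-1]

```text
time_s: 6.13
tool_pos: [0.5546, 0.0967, 0.0452]
tcp_rot: [0.197, 0.98, 0.0, 0.0]
ft_force: [-1.6, 0.1, 5.1]
finger_gap: 0.0001
grip_force: 2.3
```

jog_arm:
  plan:
    - [0,0,0.05,0,-1]
    - [0,0,0.1,0,-1]
    - [0,0,0.15,0,-1]
    - [0,0,0.19,0,-1]
    - [0,0,0.19,0,-1]
    - [0,0,0.19,0,-1]
    - [0,0,0.19,0,-1]

```text
time_s: 6.72
tool_pos: [0.5545, 0.0967, 0.0403]
tcp_rot: [0.197, 0.98, -0.0, -0.0]
ft_force: [-0.1, -0.1, -0.8]
finger_gap: -0.0004
grip_force: 0.0
```

jog_arm:
  plan:
    - [0,0,-0.3,0,-1]
    - [0,0,-1.5,0,-1]
    - [0,0,-3,0,-1]
    - [-1,-2.5,-4,0,-1]
    - [-1,-2.5,-4,0,-1]
    - [-1,-2.5,-4,0,-1]
    - [-1,-2.5,-4,0,-1]
    - [-1,-2.5,-4,0,-1]

```text
time_s: 7.38
tool_pos: [0.5533, 0.0297, 0.1405]
tcp_rot: [0.197, 0.98, 0.0, -0.0]
ft_force: [-1.0, 0.3, 0.5]
finger_gap: 0.0001
grip_force: 0.0
```

```bash
python3 look.py w5
```

```text
7.3833 [0.55331627 0.02965582 0.14050639] [-0.98251246  0.3489872   0.46125858]
red [179. 108.] [  65   68 3371] xyz [ 0.4395 -0.0142  0.0402] mid [ 0.4399 -0.0144  0.0402] ext [0.04  0.04  0.005]
yellow [404. 206.] [  59   56 2550] xyz [0.5537 0.0971 0.0407] mid [0.5543 0.097  0.0406] ext [0.04  0.04  0.005]
blue [243. 326.] [  53   47 1966] xyz [ 0.5919 -0.043   0.0503] mid [ 0.5923 -0.0433  0.0502] ext [0.04  0.04  0.004]
[(np.float64(0.039), np.int64(62075)), (np.float64(0.038), np.int64(35363)), (np.float64(0.04), np.int64(24401)), (np.float64(0.01), np.int64(11218)), (np.float64(0.011), np.int64(10170)), (np.float64(0.037), np.int64(5863)), (np.float64(0.0), np.int64(5124)), (np.float64(0.041), np.int64(2614))]
red top 0.0398 face 0.0392 proud mm 0.6
yellow top 0.0402 face 0.0393 proud mm 0.9
blue top 0.0499 face 0.0394 proud mm 10.45
```

Yellow is flush at +0.9 mm. Next is blue.

jog_arm:
  plan:
    - [-2.57,-2.09,0,0,-1]
    - [-2.57,-2.09,0,0,-1]
    - [-2.57,-2.09,0,0,-1]
    - [-2.57,-2.09,1.5,0,-1]
    - [-2.57,-2.09,2.5,0,-1]
    - [-2.57,-2.09,3,0,-1]
    - [-2.57,-2.09,3,0,-1]
    - [-2.57,-2.09,3,0,-1]
    - [-2.57,-2.09,3,0,-1]

```text
time_s: 8.18
tool_pos: [0.5932, -0.0431, 0.0664]
tcp_rot: [0.196, 0.981, 0.0, 0.0]
ft_force: [0.4, -0.0, 0.1]
finger_gap: 0.0001
grip_force: 0.0
```

jog_arm:
  plan:
    - [0,0,0.15,0,-1]
    - [0,0,0.3,0,-1]
    - [0,0,0.4,0,-1]
    - [0,0,0.46,0,-1]
    - [0,0,0.52,0,-1]
    - [0,0,0.58,0,-1]
    - [0,0,0.64,0,-1]
    - [0,0,0.7,0,-1]
    - [0,0,0.76,0,-1]
    - [0,0,0.8,0,-1]

```text
time_s: 9.02
tool_pos: [0.5927, -0.0436, 0.0455]
tcp_rot: [0.197, 0.98, -0.0, 0.0]
ft_force: [-0.5, -0.3, 4.4]
finger_gap: 0.0004
grip_force: 2.3
```

jog_arm:
  plan:
    - [0,0,0.05,0,-1]
    - [0,0,0.1,0,-1]
    - [0,0,0.15,0,-1]
    - [0,0,0.2,0,-1]
    - [0,0,0.2,0,-1]
    - [0,0,0.2,0,-1]
    - [0,0,0.2,0,-1]

```text
time_s: 9.6
tool_pos: [0.5926, -0.0435, 0.0403]
tcp_rot: [0.197, 0.98, 0.0, -0.0]
ft_force: [0.7, -0.8, 0.4]
finger_gap: 0.0004
grip_force: 0.0
```

jog_arm:
  plan:
    - [0,0,-0.3,0,-1]
    - [0,0,-1.5,0,-1]
    - [0,0,-3,0,-1]
    - [0,0,-4,0,-1]
    - [1.5,0.5,-4,0,-1]
    - [1.5,0.5,-4,0,-1]
    - [1.5,0.5,-4,0,-1]
    - [1.5,0.5,-4,0,-1]

```text
time_s: 10.27
tool_pos: [0.5631, -0.0176, 0.141]
tcp_rot: [0.196, 0.981, -0.0, 0.0]
ft_force: [0.5, 0.3, -0.3]
finger_gap: 0.0001
grip_force: 0.0
```

```bash
python3 look.py w6
```

```text
10.2667 [ 0.56305997 -0.01758162  0.14097525] [ 0.51324655  0.34159831 -0.28896097]
red [240.  61.] [  66   74 3770] xyz [ 0.4394 -0.0142  0.0402] mid [ 0.44   -0.0145  0.0403] ext [0.04  0.04  0.005]
yellow [468. 165.] [  62   61 2876] xyz [0.5538 0.0971 0.0405] mid [0.5542 0.0971 0.0405] ext [0.04  0.039 0.004]
blue [295. 283.] [  53   45 1614] xyz [ 0.5889 -0.0438  0.0407] mid [ 0.5886 -0.0432  0.0407] ext [0.033 0.039 0.004]
[(np.float64(0.039), np.int64(63308)), (np.float64(0.038), np.int64(33555)), (np.float64(0.04), np.int64(27759)), (np.float64(0.01), np.int64(10444)), (np.float64(0.011), np.int64(10380)), (np.float64(0.0), np.int64(5498)), (np.float64(0.037), np.int64(4936)), (np.float64(0.041), np.int64(3277))]
red top 0.0398 face 0.0392 proud mm 0.61
yellow top 0.0401 face 0.0393 proud mm 0.77
blue top 0.0403 face 0.0395 proud mm 0.82
```

All three slices are within 1 mm of flush and the arm is clear of the panel.

```bash
python3 -c "
from plant import ctrl
print(ctrl.hand_in())"
```

```text
the job is handed in; nothing more can be done
None
```

I pressed the red, yellow and blue slices down in that order, each to within 1 mm of the panel face by the wrist camera; the job is handed in, but no verdict was returned.

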